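# Fit the spare fuse and press the test button

## Task

Take the spare fuse out of its holder and press it fully home into the fuse bay of the power box, so that it snaps under both spring clips; only then press the round test button on the box fully down for a moment and let it come up again. The fuse can be got at only by its end caps in the holder and only by its middle in the bay, so put it down on the table in between and take it again. Do not knock over the jars.

Things in the scene. Friction and masses are not known exactly. Their poses are not given: they have to be found in the camera images.
- fuse: loose cartridge fuse, a square bar 160 mm long (along its own y), 34 x 34 mm in section, about 0.12 kg: white ceramic middle (y -50 to +50) and a steel cap at each end (|y| 50 to 74) with a blunt cone 6 mm long, from 34 mm down to 12 mm diameter (|y| 74 to 80). Ends and sides alike. Origin at the centre of its underside, z up.
- holder: fixed grey plastic holder, 66 mm (x) by 88 mm (y), 58 mm high: a trough along its y in which the fuse lies at the start, underside 15 mm above the table, along the holder's y. Its walls, 10 mm thick, hide the middle 88 mm of the fuse and stand 9 mm above its top; 36 mm sticks out freely at each end. The table is clear for 90 mm on its side towards the robot. Origin at the centre of its underside.
- power_box: fixed grey metal box 160 mm (x) by 230 mm (y), 45 mm high; origin at the centre of its underside on the table. On top, at x = -30 mm, the fuse bay along its y: two black saddles (|y| 46 to 72 mm, 10 mm high), each between two guide cheeks 39 mm apart with rounded tops, 51 mm above the box top. Between |y| < 46 the bay is open.
- fuse_seat (a point): where the fuse's centre (fuse_mid) is when fully home: middle of the bay, 72 mm above the table, the fuse resting on the saddles; axes as the power box's, the fuse's y along its y (either way round, any side up)
- test_button_top (a point): centre of the top face of the round black test button, 36 mm diameter, in an aluminium housing on top of the power box at x = +45, y = -70 mm of the box; moves with the button; pressed straight down
- test_button (a joint): travel of the test button in m: 0 up, 0.008 fully down; a spring returns it, 6 N hold it fully down
- small_jar: loose small squat jar, 63 mm diameter, 75 mm high, stands behind the work; origin at the centre of its underside
- onion_jar: loose jar of dried onion, 70 mm diameter, 128 mm high, at the left; origin at the centre of its underside
- tall_jar: loose tall jar, 63 mm diameter, 146 mm high, at the right; origin at the centre of its underside
- clip_a (a joint): steel spring clip at the +y end of the bay: upright leaf hinged at the box top, |y| = 80 mm, with a round nose (radius 5 mm) 40 mm above the box top, inner face at |y| = 75. In rad: 0 upright, grows to 0.35 as it is spread outward. A fuse pushed straight down spreads both noses 5 mm with its cones (5 to 20 N in all, by friction); they spring back over the cones once it is down.
- clip_b (a joint): the same spring clip at the -y end of the bay
- fuse_mid (a point): centre of the fuse, 17 mm above its underside, halfway along; axes as the fuse's

How it is judged:
By the outcome, as a careful person would: the job done as asked, in the order asked, and still so for the second after the job is handed in, with the robot touching nothing.
It also fails if it takes over 70 s, if anything falls off the work surface, if the arm or the gripper's body presses on something with over 40 N, if the wrist force passes 120 N, or if a joint passes its speed limit or range.

## Robot

A 7-joint arm with a two-finger parallel gripper is mounted at the origin on a cart in front of the work surface, level with it; the furniture and walls round the work are solid. World frame = base frame: x ahead of the robot, y to its left, z up, the work surface at z = 0. Lengths are in mm, angles in rad, forces in N, time in s.
With the tool pointing down it reaches from about 400 to 875 mm from the base axis. Payload 4.4 kg.
Tool frame: the origin (TCP) lies midway between the tips of the shut fingers; the grasp point (between the pads) lies 19 mm behind it; z points along the fingers, y is the line along which they close (so a half turn about z gives the same grasp; the last joint's range is limited). The gripper opens to 85 mm and grips with 20 to 120 N. Pads are 22 mm wide; open, the fingers measure 114 mm over their backs; the gripper's body (76 mm by 85 mm) begins 54 mm behind the grasp point. The pads swing forward as they close: fully open they stand 13 mm farther back than shut.
Start: joints at [-1.302, 0.628, 0.038, 1.517, -0.027, 0.996, -0.02], TCP at [213.554, 613.932, 231.313] pointing down, gripper open.
Joint ranges: [-3.06, 3.06], [-0.37, 2.12], [-1.25, 1.32], [0.18, 2.47], [-1.1, 4.24], [0.23, 1.98], [-2.94, 2.94]. Speed limits (rad/s): [2.57, 2.57, 3.14, 3.14, 3.14, 3.14, 3.14].

## Interface

Orientations are given as [roll, pitch, yaw] about the fixed x, y, z axes, in that order (R = Rz(yaw) Ry(pitch) Rx(roll)).
In Python, from cell import readout, optics, order gives the robot as it stands.
- The arm moves only by the shell command python3 -m jog 'ROWS'. ROWS is a JSON object of lists of equal length, an entry for each row: "claw": the opening, from 0 (shut) to 1 (fully open); "xyz": the shift along the tool's x, y, z each as a share of 0.1 m, from -1 to 1, a list of three; "twist": the turn, a rotation vector about the tool's x, y, z each as a share of 180 degrees, from -1 to 1, a list of three. A call has 1 to 12 rows; each row shifts and turns the commanded pose from where the row before left it, along the tool's axes as they then stand; what a row does not reach is not made up. A row lasts 1/8 s, in which the tool goes at most 62.5 mm and 10.7 degrees, less where a joint would pass 70% of its speed; a pose out of reach is approached as far as the arm can. A call with a number of a shift or a turn outside -1 to 1 is refused whole. A call with a gripper value outside its range is refused whole. The fingers move at their own pace and stop on an object; the grip force is fixed at half the most. Time passes only in rows, so rows that do not move let the fingers close. It gives the time, the measured TCP pose, the force, the opening and the grip force at its end, in the units of the state.
- readout.read_state(): the state, without advancing time (a new reading comes with each control period).
- optics.get_image(name): name is "scene" or "top"; returns a dict with "color" (480x640x3 uint8, red, green, blue), "fovy" (degrees; the focal length in pixels is half the picture's height over the tangent of half this angle, whatever the lens; pixels are square), "cx", "cy" (the principal point, pixels), "view" (4x4, takes a point from world to camera coordinates). Camera axes: x right, y up, looking along -z (the intrinsics and any distortion apply to the point x, -y, -z); pixel columns grow to the right and rows downward; lengths in mm; the calibration is good to about 2 mm. A picture is of the moment at which its call begins. There is no depth.
- order.finish_job(): hands the job in; it is judged then, once.
Trained networks look in the newest picture that a camera, given by its name, has taken for a name from the list of things; names that differ only in an ending like _2 or _b are one class to them, and where a whole thing is asked for, a point or a joint stands for the part that bears it (a point fixed in the world has none). Each returns a list of dicts, best first, with "score" (0 to 1); they miss things now and then, are a little off and sometimes report something else, mostly with a low value. They report only what shows in the picture. A call takes as long as a camera call.
- optics.boxes_of(camera, label): "rect" ([left, top, width, height] in pixels, round what is visible of it).
The state is a dict: "clock": time; "qpos": joint angles; "qd": joint speeds; "tau": joint torques, N m; "eef_pos": TCP position; "tool_rot": TCP orientation; "force": force on the tool from outside, world axes, zero at the start; "torque": the same for the moment, N m; "width": finger opening in mm; "gripper_force": force on a finger pad.
Only numpy, scipy, OpenCV 4.12 (cv2) and the standard library are available. Lean on these libraries where they do the work, as an engineer would, in place of code of your own. Each camera call takes 0.05 s, during which the arm holds its last target. There are 200 camera calls.

## Working session

There is one attempt and no reset: what is moved stays moved. The work goes in short steps, Python scripts to look and compute and a shell command to move; the robot and the scene stay as the last step left them, time stands still between calls to the robot, and variables do not carry over. Pictures are saved under pics/ and viewed, at most 12 in all, crops included, and the job is handed in when it is done.

```bash
mkdir -p pics; ls
python3 - <<'E'
from cell import readout, optics
import cv2,numpy as np
s=readout.read_state();print({k:np.round(v,3).tolist() for k,v in s.items()})
for n in("scene","top"):
    d=optics.get_image(n);cv2.imwrite(f"pics/{n}0.png",d["color"][:,:,::-1])
    print(n,{k:(np.round(v,4).tolist()) for k,v in d.items() if k!="color"})
    for l in("fuse","holder","power_box","test_button_top","small_jar","onion_jar","tall_jar","clip_a"):
        print(l,[(np.round(b["rect"],1).tolist(),round(b["score"],2)) for b in optics.boxes_of(n,l)[:2]])
E
```

```text
pics
{'clock': 0.0, 'qpos': [-1.302, 0.629, 0.038, 1.518, -0.027, 0.996, -0.02], 'qd': [-0.001, 0.0, 0.001, -0.0, -0.001, -0.001, -0.0], 'tau': [0.001, -56.341, 1.226, -19.344, 0.011, 0.01, 0.0], 'eef_pos': [213.336, 613.323, 230.378], 'tool_rot': [-3.14, 0.0, 2.807], 'force': [0.483, -1.384, 0.097], 'torque': [-0.019, 0.005, 0.063], 'gripper_force': 0.0, 'width': 85.156}
scene {'fovy': 46.1099, 'cx': 318.4901, 'cy': 251.8326, 'view': [[-0.8654, -0.5009, -0.0148, 485.8603], [0.2028, -0.3771, 0.9037, -169.6839], [-0.4582, 0.779, 0.4279, -1427.0706], [0.0, 0.0, 0.0, 1.0]]}
fuse [([270.8, 235.2, 15.1, 31.1], 0.62), ([342.3, 220.0, 38.4, 30.0], 0.58)]
holder [([345.1, 219.7, 31.6, 30.7], 0.71)]
power_box [([235.2, 263.6, 62.2, 61.8], 0.72)]
test_button_top []
small_jar [([273.1, 233.6, 11.8, 31.0], 0.86), ([236.8, 262.5, 58.1, 64.1], 0.74)]
onion_jar [([192.5, 296.6, 27.5, 57.2], 0.93)]
tall_jar [([404.7, 185.7, 20.0, 43.4], 0.77)]
clip_a [([263.9, 287.0, 9.4, 12.5], 0.49), ([233.0, 263.4, 69.8, 66.2], 0.45)]
top {'fovy': 49.5835, 'cx': 321.3991, 'cy': 234.8459, 'view': [[-0.0266, -0.9995, 0.0195, 12.9997], [0.9861, -0.0231, 0.1648, -561.6404], [-0.1643, 0.0236, 0.9861, -1469.9478], [0.0, 0.0, 0.0, 1.0]]}
fuse [([463.8, 259.9, 36.0, 23.7], 0.71), ([369.8, 232.7, 54.1, 20.3], 0.68)]
holder [([379.9, 228.9, 34.3, 33.2], 0.85)]
power_box [([208.4, 207.0, 86.1, 62.9], 0.69)]
test_button_top [([269.5, 224.1, 8.3, 9.1], 0.57)]
small_jar [([311.8, 181.1, 17.9, 23.2], 0.84), ([463.5, 262.2, 36.5, 22.8], 0.59)]
onion_jar [([146.4, 216.9, 31.3, 30.4], 0.73)]
tall_jar [([462.3, 259.4, 40.1, 24.3], 0.63)]
clip_a [([218.1, 243.0, 0.7, 10.2], 0.47)]
```

Run:
```python
import cv2
a=cv2.imread("pics/top0.png");cv2.imwrite("pics/a.png",cv2.resize(a[165:300,195:325],None,fx=4.4,fy=4.4,interpolation=cv2.INTER_CUBIC))
cv2.imwrite("pics/b.png",cv2.resize(a[200:290,350:450],None,fx=6,fy=6,interpolation=cv2.INTER_CUBIC))
```

```text
(no output)
```

View pics/top0.png

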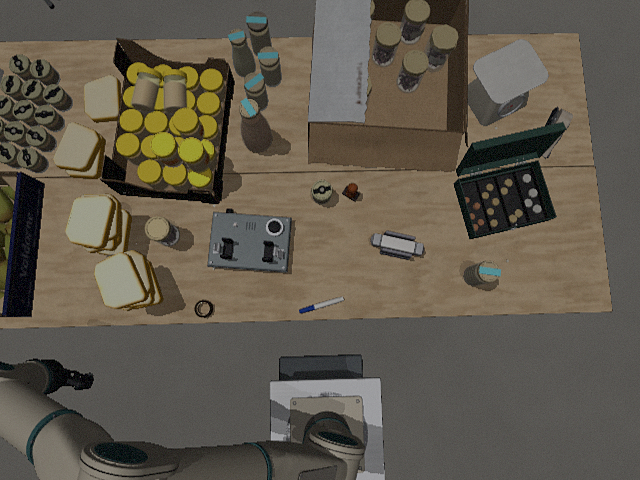

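View pics/a.png

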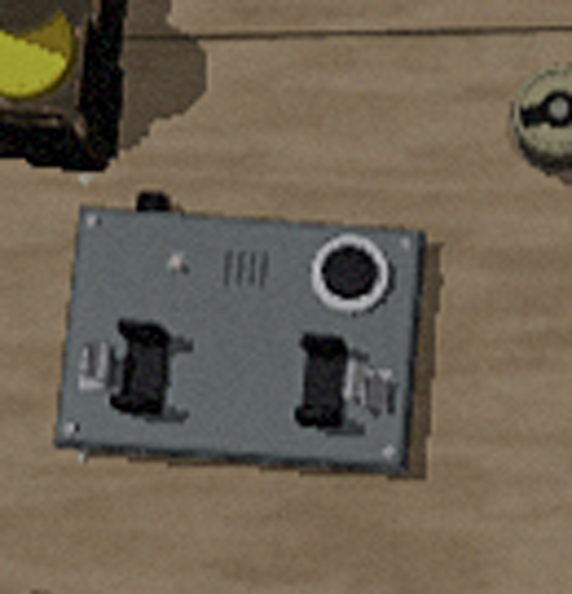

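View pics/b.png

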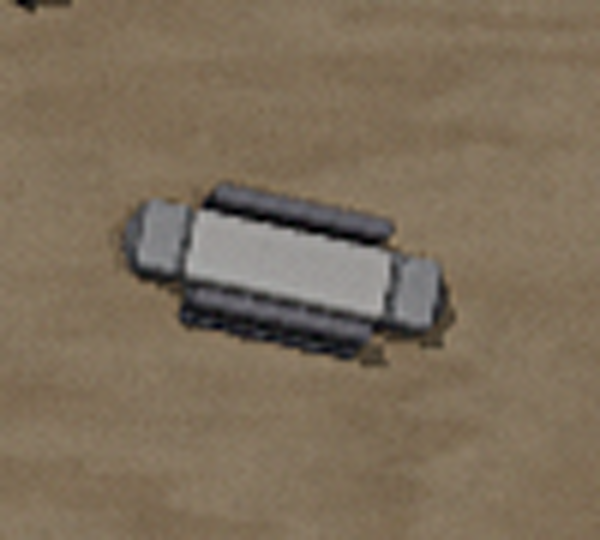

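```bash
cat > h.py <<'E'
import numpy as np,cv2
from scipy.optimize import least_squares
from cell import readout, optics
def proj(d,P):
    P=np.atleast_2d(P); f=240/np.tan(np.radians(d["fovy"])/2)
    c=P@np.array(d["view"])[:3,:3].T+np.array(d["view"])[:3,3]
    return np.c_[d["cx"]+f*c[:,0]/-c[:,2], d["cy"]-f*c[:,1]/-c[:,2]]
def place(p,L):
    L=np.atleast_2d(np.array(L,float)); c,s=np.cos(p[2]),np.sin(p[2])
    return L@np.array([[c,-s,0],[s,c,0],[0,0,1]]).T+[p[0],p[1],0]
def fit(d,L,px,p0,f_scale=.5):
    r=least_squares(lambda p:(proj(d,place(p*[100,100,1],L))-px).ravel(),np.array(p0)/[100,100,1],loss="soft_l1",f_scale=f_scale)
    return r.x*[100,100,1],r.fun.reshape(-1,2)
def un(px,s,o): return (np.array(px,float)+.5)/s-.5+o
def overlay(d,segs,roi,s,name):
    x,y,w,h=roi; im=cv2.resize(d["color"][y:y+h,x:x+w,::-1],None,fx=s,fy=s,interpolation=cv2.INTER_CUBIC)
    for P,c in segs:
        q=((proj(d,P)-[x,y]+.5)*s-.5)
        cv2.polylines(im,[np.round(q*8).astype(int)],False,c,1,cv2.LINE_AA,3)
    cv2.imwrite(name,im)
def ring(x,y,z,r): t=np.linspace(0,2*np.pi,40); return np.c_[x+r*np.cos(t),y+r*np.sin(t),z+0*t]
def rect(x0,x1,y0,y1,z): return [[x0,y0,z],[x1,y0,z],[x1,y1,z],[x0,y1,z],[x0,y0,z]]
def boxsegs(p):
    R=(0,0,255);G=(0,255,0);Y=(0,255,255)
    S=[(place(p,rect(-80,80,-115,115,45)),R),(place(p,rect(-80,80,-115,115,0)),G),(place(p,ring(45,-70,65,18)),Y)]
    for s in(1,-1):
        S+=[(place(p,rect(-49.5,-10.5,s*46,s*72,55)),G),(place(p,rect(-49.5,-10.5,s*46,s*72,96)),Y)]
    return S
def fusesegs(p,z=15):
    R=(0,0,255);G=(0,255,0)
    return [(place(p,rect(-17,17,-50,50,z+34)),R),(place(p,rect(-17,17,-74,74,z+34)),G)]
E
cat > f.py <<'E'
from h import *
d=optics.get_image("top")
px=un([(80,207),(424,230),(408,466),(57,445)],4.4,[195,165])
L=[(80,115,45),(80,-115,45),(-80,-115,45),(-80,115,45)]
b,r=fit(d,L,px,[550,200,0]);print(b,r.round(2).tolist())
px=un([(190,208),(183,280),(396,250),(388,322),(145,198),(440,257),(433,330)],6,[350,200])
L=[(17,50,49),(-17,50,49),(17,-50,49),(-17,-50,49),(17,74,49),(17,-74,49),(-17,-74,49)]
f,r=fit(d,L,px,[550,-200,0]);print(f,r.round(2).tolist())
overlay(d,boxsegs(b),(200,195,105,90),5.6,"pics/c1.png")
overlay(d,fusesegs(f),(360,215,75,60),5.6,"pics/c2.png")
e=optics.get_image("scene")
overlay(e,boxsegs(b),(220,240,100,110),5,"pics/d1.png")
overlay(e,fusesegs(f),(330,200,60,110),5,"pics/d2.png")
H=lambda a,b:(lambda A,B:np.hstack([np.pad(I,((0,max(A.shape[0],B.shape[0])-I.shape[0]),(0,0),(0,0))) for I in(A,B)]))(cv2.imread(a),cv2.imread(b))
cv2.imwrite("pics/c.png",cv2.resize(H("pics/c1.png","pics/c2.png"),None,fx=.79,fy=.79));cv2.imwrite("pics/d.png",H("pics/d1.png","pics/d2.png"))
E
python3 f.py
```

```text
[ 5.48912938e+02  2.07785969e+02 -8.65057019e-02] [[-0.03, -0.06], [0.15, -0.38], [-0.07, 0.26], [-0.05, 0.12]]
[ 5.30372733e+02 -2.22527846e+02 -2.23412672e-01] [[0.59, 0.33], [-0.3, -0.38], [-0.08, 0.05], [-0.68, -0.62], [0.03, 0.39], [0.67, 0.49], [-0.07, -0.34]]
```

View pics/c.png

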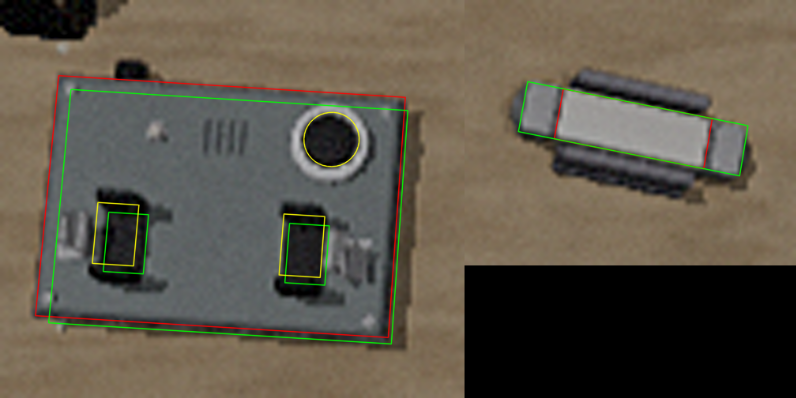

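View pics/d.png

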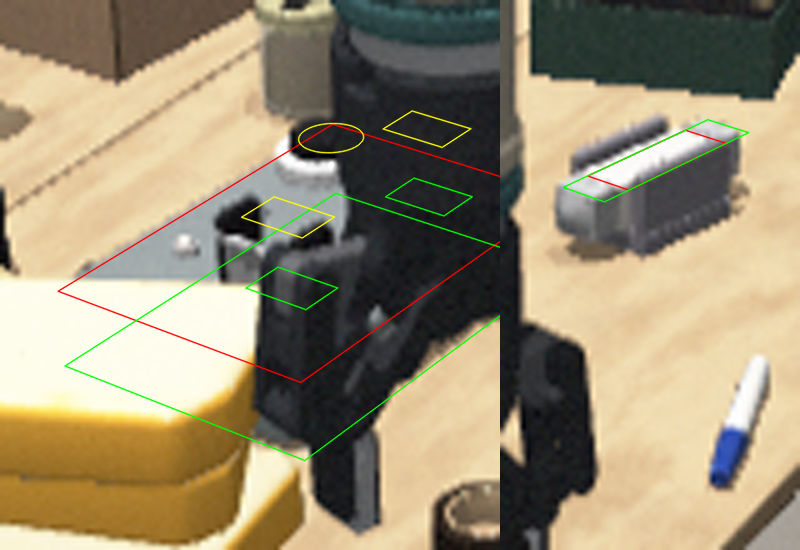

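Top view: the box fit matches the corners, saddles and button. The fuse lies at about (530, -222) mm with yaw -0.22. The area between holder and box is free, so I'll put the fuse down there. First I turn the tool.

```bash
cat >> h.py <<'E'
def delta(x,y,z,yaw):
    from scipy.spatial.transform import Rotation as Ro
    s=readout.read_state();R=Ro.from_euler("xyz",s["tool_rot"]);T=Ro.from_euler("xyz",[np.pi,0,yaw])
    print("shift/100",(R.inv().apply(np.array([x,y,z])-s["eef_pos"])/100).round(3),"after-turn axes",(T.inv().apply(np.array([x,y,z])-s["eef_pos"])/100).round(3),"twist/180",((R.inv()*T).as_rotvec()/np.pi).round(4),"q",np.round(s["qpos"],2),"F",np.round(s["force"],1),"w",round(float(s["width"]),1),"t",s["clock"])
E
python3 -m jog '{"claw":[1,1,1,1,1,1,1,1],"xyz":[[0,0,0],[0,0,0],[0,0,0],[0,0,0],[0,0,0],[0,0,0],[0,0,0],[0,0,0]],"twist":[[0,0,0.058],[0,0,0.058],[0,0,0.058],[0,0,0.058],[0,0,0.058],[0,0,0.058],[0,0,0.058],[0,0,0.058]]}'
python3 -c "
from h import *
delta(544.1,-162.1,130,1.347)"
```

```text
clock: 2.0
eef_pos: [213.4, 614.0, 231.4]
tool_rot: [-3.141, -0.0, 1.343]
force: [-0.1, -0.5, 0.4]
width: 85.2
gripper_force: 0.0
shift/100 [-6.815  4.972  1.012] after-turn axes [-6.834  4.947  1.014] twist/180 [-0.0001 -0.     -0.0012] q [-1.53  0.66  0.44  1.53 -0.31  1.02 -1.24] F [-0.1 -0.5  0.4] w 85.2 t 2.0
```

```bash
python3 -m jog '{"claw":[1,1,1,1,1,1,1,1,1,1,1,1],"xyz":[[0,0.5,0],[-0.2,0.5,0],[-0.4,0.45,0],[-0.4,0.45,0],[-0.5,0.4,0],[-0.5,0.35,0],[-0.5,0.35,0],[-0.5,0.35,0],[-0.5,0.35,0],[-0.5,0.35,0],[-0.5,0.35,0],[-0.5,0.3,0]],"twist":[[0,0,0],[0,0,0],[0,0,0],[0,0,0],[0,0,0],[0,0,0],[0,0,0],[0,0,0],[0,0,0],[0,0,0],[0,0,0],[0,0,0]]}'
python3 -c "
from h import *
delta(544.1,-162.1,130,1.347)"
```

```text
clock: 3.5
eef_pos: [562.4, 22.4, 231.5]
tool_rot: [3.141, -0.0, 1.349]
force: [0.0, -0.3, -0.7]
width: 85.3
gripper_force: 0.0
shift/100 [-1.841  0.226  1.015] after-turn axes [-1.84   0.231  1.015] twist/180 [ 0.0003 -0.0001  0.0007] q [-0.37  0.53  0.43  1.77 -0.28  0.89 -0.04] F [ 0.  -0.3 -0.7] w 85.3 t 3.5
```

```bash
python3 -m jog '{"claw":[1,1,0.8,0.8,0.8,0.8],"xyz":[[-0.5,0.05,0.2],[-0.5,0.05,0.3],[-0.45,0.05,0.3],[-0.39,0.08,0.215],[0,0,0],[0,0,0]],"twist":[[0,0,0],[0,0,0],[0,0,0],[0,0,0],[0,0,0],[0,0,0]]}'
cat > g.py <<'E'
from h import *
import sys
delta(544.1,-162.1,13,1.347)
b=[548.9,207.8,-.0865];f=[530.4,-222.5,-.2234]
e=optics.get_image("scene");overlay(e,boxsegs(b),(220,240,80,100),5,"pics/d1.png");overlay(e,fusesegs(f),(320,190,80,100),5,"pics/d2.png")
cv2.imwrite("pics/e.png",np.hstack([cv2.imread("pics/d1.png"),cv2.imread("pics/d2.png")]))
E
python3 g.py
```

```text
clock: 4.25
eef_pos: [543.7, -159.7, 129.9]
tool_rot: [3.142, -0.001, 1.349]
force: [0.4, 0.3, -0.2]
width: 68.6
gripper_force: 0.0
shift/100 [-0.024  0.009  1.169] after-turn axes [-0.023  0.009  1.169] twist/180 [ 0.     -0.0003  0.0008] q [ 0.02  0.67  0.35  1.86 -0.35  0.68  0.34] F [ 0.4  0.3 -0.2] w 68.6 t 4.25
```

View pics/e.png

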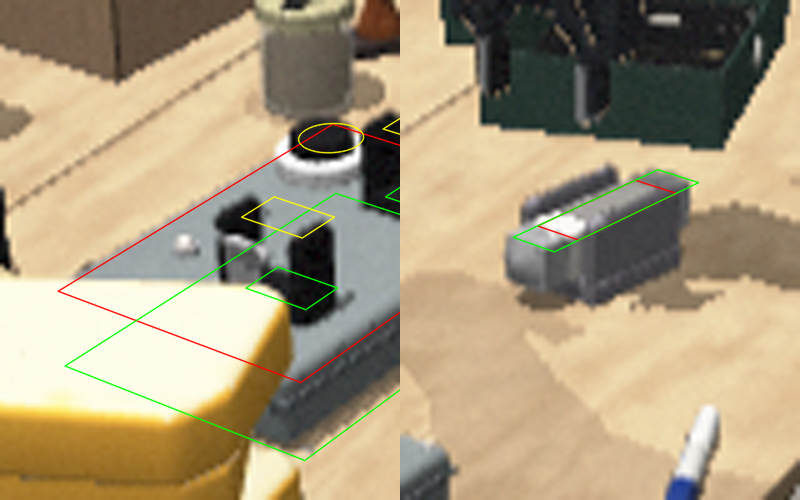

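Run:
```python
from h import *
e=optics.get_image("scene")
for z in (130,137,143):
  for u in(-1,0,1):
    print(z,u,((proj(e,[543.7+u*34.3*.975,-159.7-u*34.3*.22,z])[0]-[320,190])*5+2).round(0))
im=e["color"][192:222,330:365,::-1];cv2.imwrite("pics/t1.png",cv2.resize(im,None,fx=14,fy=14,interpolation=cv2.INTER_CUBIC))
```

```text
130 -1 [188. 133.]
130 0 [145. 120.]
130 1 [103. 107.]
137 -1 [189. 123.]
137 0 [146. 109.]
137 1 [103.  96.]
143 -1 [189. 114.]
143 0 [146. 100.]
143 1 [103.  87.]
```

View pics/t1.png

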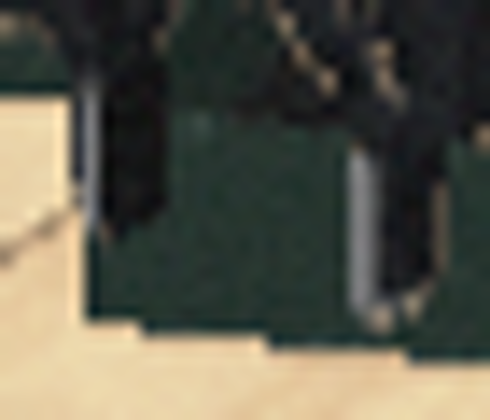

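```bash
python3 -m jog '{"claw":[0.8,0.8,0.8],"xyz":[[-0.02,0,0.4],[0,0,0.39],[0,0,0]],"twist":[[0,0,0],[0,0,0],[0,0,0]]}'
python3 - <<'E'
from h import *
s=readout.read_state();p=s["eef_pos"];print(p,s["width"])
e=optics.get_image("scene");d=optics.get_image("top")
f=[530.4,-222.5,-.2234];t=[p[0],p[1],s["tool_rot"][2]-np.pi/2]
S=fusesegs(f)+[(place(t,rect(-34,34,-11,11,p[2]+8)),(0,255,255))]
overlay(e,S,(320,190,70,70),8.5,"pics/g1.png")
overlay(d,S,(360,205,80,110),5.4,"pics/g2.png")
A=cv2.imread("pics/g1.png")[:594,:400];A=cv2.imread("pics/g1.png")[:,:400]
B=cv2.imread("pics/g2.png")[:595,:400];B=np.pad(B,((0,595-B.shape[0]),(0,0),(0,0)))[:,:400]
cv2.imwrite("pics/g.png",np.hstack([A,B]))
E
```

```text
clock: 4.72
eef_pos: [541.5, -160.1, 49.1]
tool_rot: [-3.137, -0.001, 1.351]
force: [-0.2, 0.8, -0.2]
width: 68.1
gripper_force: 0.0
[ 541.52047968 -160.09739429   49.14130324] 68.09404223978737
```

View pics/g.png

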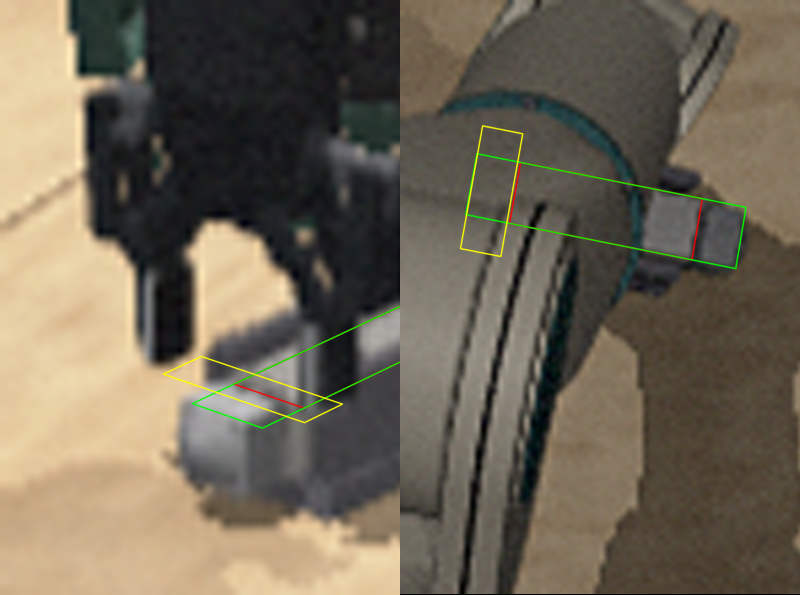

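The scene camera shows box, fuse and gripper all about 1.5 px left of prediction, so it is biased. The top calibration agrees with the robot, so I descend and grip.

```bash
python3 -m jog '{"claw":[0.8,0.8,0.8,0,0,0,0,0,0],"xyz":[[-0.01,0.01,0.18],[0,0.01,0.18],[0,0,0],[0,0,0],[0,0,0],[0,0,0],[0,0,0],[0,0,0],[0,0,0]],"twist":[[0,0,0],[0,0,0],[0,0,0],[0,0,0],[0,0,0],[0,0,0],[0,0,0],[0,0,0],[0,0,0]]}'
python3 -c "
from h import *
delta(544.1,-162.1,13,1.347)"
```

```text
clock: 5.95
eef_pos: [545.2, -163.9, 15.3]
tool_rot: [3.14, 0.0, 1.349]
force: [-0.2, 0.0, 6.2]
width: 33.5
gripper_force: 59.8
shift/100 [ 0.016 -0.014  0.023] after-turn axes [ 0.016 -0.014  0.023] twist/180 [0.0004 0.     0.0007] q [ 0.09  0.85  0.24  1.9  -0.42  0.45  0.42] F [-0.2  0.   6.2] w 33.5 t 5.95
```

```bash
python3 -m jog '{"claw":[0,0,0,0,0],"xyz":[[0,0,-0.2],[0,0,-0.3],[0,0,-0.4],[0,0,-0.2],[0,0,0]],"twist":[[0,0,0],[0,0,0],[0,0,0],[0,0,0],[0,0,0]]}'
python3 -c "
from h import *
delta(550.2,34.8,60,1.484)"
```

```text
clock: 6.58
eef_pos: [545.4, -163.7, 125.7]
tool_rot: [3.139, -0.0, 1.349]
force: [-0.4, -0.1, -2.7]
width: 33.2
gripper_force: 60.3
shift/100 [ 1.947 -0.391  0.657] after-turn axes [ 1.982 -0.124  0.657] twist/180 [ 0.0007  0.     -0.0429] q [ 0.02  0.68  0.35  1.85 -0.35  0.67  0.36] F [-0.4 -0.1 -2.7] w 33.2 t 6.575
```

```bash
python3 -m jog '{"claw":[0,0,0,0,0,0,0,0,0],"xyz":[[0,0,0],[0,0,0],[0.3,-0.02,0],[0.4,-0.02,0],[0.45,-0.03,0],[0.45,-0.03,0],[0.38,-0.024,0.2],[0,0,0.4],[0,0,0]],"twist":[[0,0,-0.0215],[0,0,-0.0215],[0,0,0],[0,0,0],[0,0,0],[0,0,0],[0,0,0],[0,0,0],[0,0,0]]}'
python3 - <<'E'
from h import *
delta(550.2,34.8,3,1.484)
e=optics.get_image("scene")
overlay(e,[],(250,190,120,100),6,"pics/i.png")
E
```

```text
clock: 7.7
eef_pos: [545.8, 35.0, 61.3]
tool_rot: [-3.133, 0.001, 1.485]
force: [-0.8, 0.1, -1.3]
width: 33.4
gripper_force: 60.2
shift/100 [0.003 0.049 0.582] after-turn axes [0.002 0.044 0.583] twist/180 [-0.0027  0.0004  0.0003] q [-0.3   0.76  0.28  1.94 -0.4   0.51  0.18] F [-0.8  0.1 -1.3] w 33.4 t 7.7
```

View pics/i.png

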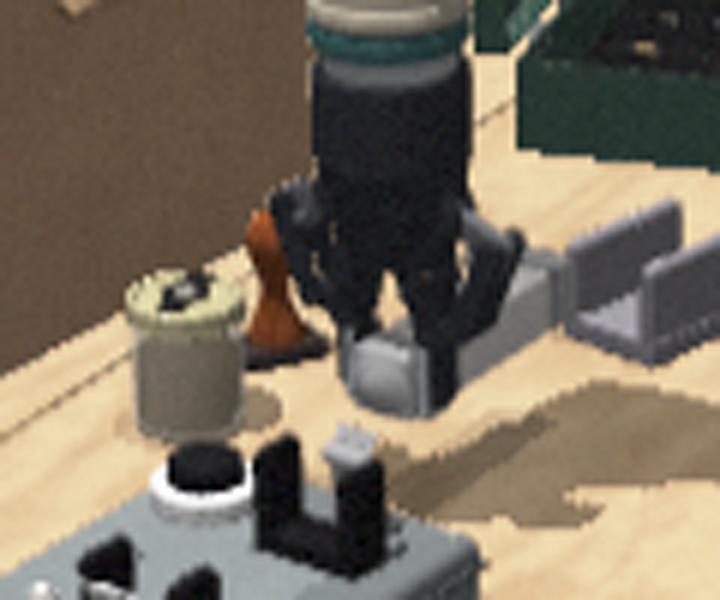

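The fuse is held level by its +y cap, clear of the holder. I lower it and release.

```bash
python3 -m jog '{"claw":[0,0,0,0,0],"xyz":[[0,0.04,0.25],[0,0,0.2],[0,0,0.1],[0,0,0.035],[0,0,0]],"twist":[[0,0,0],[0,0,0],[0,0,0],[0,0,0],[0,0,0]]}'; python3 -m jog '{"claw":[0.5,0.5,0.5,0.7,0.7,0.7],"xyz":[[0,0,0],[0,0,0],[0,0,0],[0,0,-0.2],[0,0,-0.4],[0,0,-0.4]],"twist":[[0,0,0],[0,0,0],[0,0,0],[0,0,0],[0,0,0],[0,0,0]]}'
```

```text
clock: 8.38
eef_pos: [553.9, 34.0, 6.9]
tool_rot: [3.141, -0.0, 1.484]
force: [-0.4, 0.3, -1.4]
width: 33.0
gripper_force: 60.4
clock: 9.12
eef_pos: [553.2, 34.2, 107.3]
tool_rot: [-3.141, 0.0, 1.484]
force: [0.1, 0.1, 0.2]
width: 60.2
gripper_force: 0.0
```

```bash
python3 -m jog '{"claw":[0.7,0.7,0.7,0.7,0.7,0.7],"xyz":[[-0.2,0,-0.4],[-0.5,0,-0.3],[-0.5,0,0],[-0.5,0,0],[-0.4,0,0],[0,0,0]],"twist":[[0,0,0],[0,0,0],[0,0,0],[0,0,0],[0,0,0],[0,0,0]]}'
python3 - <<'E'
from h import *
d=optics.get_image("top");np.savez("top1.npz",**d)
f=[550,-26,-.0865];b=[548.9,207.8,-.0865]
overlay(d,fusesegs(f,0)+boxsegs(b),(200,200,175,80),4.57,"pics/j.png")
E
```

```text
clock: 9.88
eef_pos: [534.2, -179.6, 176.7]
tool_rot: [3.141, 0.003, 1.477]
force: [-0.6, -0.2, -0.3]
width: 59.5
gripper_force: 0.0
```

View pics/j.png

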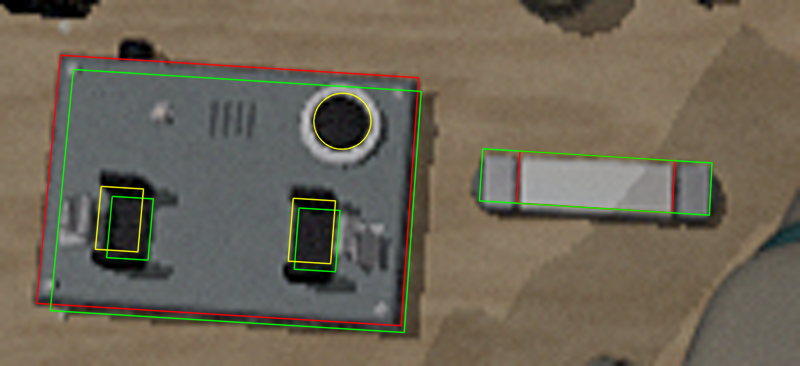

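```bash
python3 -m jog '{"claw":[0.7,0.7,0.7,0.7,0.7,0.7,0.7],"xyz":[[0.4,0,0],[0.5,0,0.2],[0.4,0.01,0.4],[0.235,0,0.07],[0,0,0],[0,0,0],[0,0,0]],"twist":[[0,0,0],[0,0,0],[0,0,0],[0,0,0],[0,0,0],[0,0,0],[0,0,0]]}'
python3 -c "
from h import *
delta(549,-26,5,1.484)"
```

```text
clock: 10.8
eef_pos: [549.9, -23.5, 110.1]
tool_rot: [3.14, 0.001, 1.482]
force: [0.3, -0.1, -0.4]
width: 59.7
gripper_force: 0.0
shift/100 [-0.025 -0.008  1.051] after-turn axes [-0.025 -0.007  1.051] twist/180 [ 0.0004  0.0002 -0.0005] q [-0.22  0.68  0.33  1.92 -0.37  0.6   0.25] F [ 0.3 -0.1 -0.4] w 59.7 t 10.8
```

```bash
python3 -m jog '{"claw":[0.7,0.7,0.7,0.7,0.7,0,0,0,0,0,0],"xyz":[[-0.025,0,0.3],[0,0,0.4],[0,0,0.25],[0,0,0.1],[0,0,0],[0,0,0],[0,0,0],[0,0,0],[0,0,0],[0,0,0],[0,0,0]],"twist":[[0,0,0],[0,0,0],[0,0,0],[0,0,0],[0,0,0],[0,0,0],[0,0,0],[0,0,0],[0,0,0],[0,0,0],[0,0,0]]}'; python3 -m jog '{"claw":[0,0,0,0,0,0,0],"xyz":[[0,0,-0.2],[0,0,-0.4],[0,0,-0.4],[0,0,-0.4],[0,0,-0.2],[0,0,0],[0,0,0]],"twist":[[0,0,0],[0,0,0],[0,0,0],[0,0,0],[0,0,0],[0,0,0],[0,0,0]]}'
python3 -c "
from h import *
delta(519,210.4,160,1.484)"
```

```text
clock: 12.18
eef_pos: [550.5, -24.8, 5.7]
tool_rot: [3.139, -0.0, 1.484]
force: [-0.2, 0.5, 6.4]
width: 33.2
gripper_force: 61.1
clock: 13.05
eef_pos: [548.6, -24.3, 163.5]
tool_rot: [-3.14, -0.0, 1.484]
force: [0.4, -0.1, -2.0]
width: 33.3
gripper_force: 60.2
shift/100 [ 2.312 -0.497  0.036] after-turn axes [ 2.312 -0.498  0.035] twist/180 [-0.0005 -0.0001  0.0001] q [-0.26  0.6   0.38  1.88 -0.33  0.72  0.23] F [ 0.4 -0.1 -2. ] w 33.3 t 13.05
```

```bash
python3 -m jog '{"claw":[0,0,0,0,0,0,0,0,0,0,0],"xyz":[[0.2,-0.05,0],[0.4,-0.09,0],[0.5,-0.1,0],[0.5,-0.1,0],[0.4,-0.09,0],[0.22,-0.06,0],[0.1,0,0.1],[0,0,0.2],[0,0,0.15],[0,0,0],[0,0,0]],"twist":[[0,0,0],[0,0,0],[0,0,0],[0,0,0],[0,0,0],[0,0,0],[0,0,0],[0,0,0],[0,0,0],[0,0,0],[0,0,0]]}'
python3 - <<'E'
from h import *
delta(519,211.6,60.7,1.484)
s=readout.read_state();p=s["eef_pos"];z=p[2]-5.7
f=[p[0],p[1]-1.2,s["tool_rot"][2]-np.pi/2];b=[548.9,207.8,-.0865]
d=optics.get_image("top");e=optics.get_image("scene")
overlay(d,boxsegs(b)+fusesegs(f,z),(200,195,105,100),3.8,"pics/k1.png")
overlay(e,boxsegs(b)+fusesegs(f,z),(220,240,90,95),4,"pics/k2.png")
cv2.imwrite("pics/k.png",np.hstack([cv2.imread("pics/k1.png"),cv2.imread("pics/k2.png")]))if 0 else None
A,B=cv2.imread("pics/k1.png"),cv2.imread("pics/k2.png");h=max(A.shape[0],B.shape[0])
cv2.imwrite("pics/k.png",np.hstack([np.pad(I,((0,h-I.shape[0]),(0,0),(0,0))) for I in(A,B)]))
E
```

```text
clock: 14.42
eef_pos: [521.1, 210.1, 119.4]
tool_rot: [3.141, 0.0, 1.483]
force: [0.3, 0.2, -2.3]
width: 33.3
gripper_force: 60.1
shift/100 [ 0.013 -0.022  0.587] after-turn axes [ 0.013 -0.022  0.587] twist/180 [ 0.0001  0.0001 -0.0003] q [-0.67  0.68  0.38  1.88 -0.39  0.65 -0.15] F [ 0.3  0.2 -2.3] w 33.3 t 14.425
```

View pics/k.png

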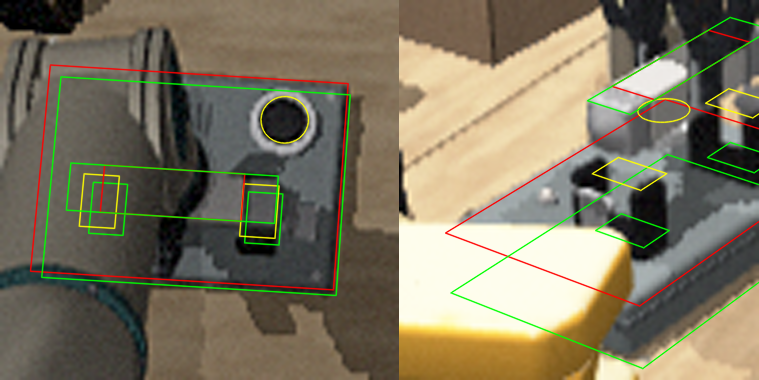

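```bash
python3 -m jog '{"claw":[0,0,0,0,0],"xyz":[[0.01,-0.02,0],[0,0,0.1],[0,0,0.1],[0,0,0.05],[0,0,0]],"twist":[[0,0,0],[0,0,0],[0,0,0],[0,0,0],[0,0,0]]}'
python3 -c "
from h import *
delta(519,211.6,60.7,1.484)"
```

```text
clock: 15.15
eef_pos: [520.2, 212.1, 94.3]
tool_rot: [3.139, -0.001, 1.484]
force: [3.1, 0.4, -0.9]
width: 33.0
gripper_force: 60.5
shift/100 [-0.006 -0.012  0.336] after-turn axes [-0.006 -0.011  0.336] twist/180 [ 0.0008 -0.0002 -0.0001] q [-0.66  0.72  0.35  1.89 -0.41  0.6  -0.13] F [ 3.1  0.4 -0.9] w 33.0 t 15.15
```

```bash
python3 -m jog '{"claw":[0,0,0,0],"xyz":[[0,0.015,0],[0,0,0.05],[0,0,0.05],[0,0,0]],"twist":[[0,0,0],[0,0,0],[0,0,0],[0,0,0]]}'
```

```text
clock: 15.65
eef_pos: [520.2, 212.1, 84.0]
tool_rot: [-3.141, -0.0, 1.484]
force: [3.3, 2.3, -0.7]
width: 33.2
gripper_force: 60.6
```

```bash
python3 -m jog '{"claw":[0,0,0,0],"xyz":[[0.01,0.02,0],[0,0,0.03],[0,0,0.03],[0,0,0]],"twist":[[0,0,0],[0,0,0],[0,0,0],[0,0,0]]}'
```

```text
clock: 16.15
eef_pos: [522.4, 212.5, 77.9]
tool_rot: [3.141, 0.0, 1.484]
force: [1.8, 1.0, -2.5]
width: 33.0
gripper_force: 60.6
```

```bash
python3 -m jog '{"claw":[0,0,0,0],"xyz":[[0,0.01,0.04],[0,0,0.04],[0,0,0.03],[0,0,0]],"twist":[[0,0,0],[0,0,0],[0,0,0],[0,0,0]]}';python3 -m jog '{"claw":[0,0,0],"xyz":[[0,0,0.03],[0,0,0.03],[0,0,0]],"twist":[[0,0,0],[0,0,0],[0,0,0]]}'
```

```text
clock: 16.65
eef_pos: [522.6, 212.7, 66.5]
tool_rot: [-3.14, 0.0, 1.484]
force: [0.8, 2.2, -5.2]
width: 32.9
gripper_force: 60.1
clock: 17.02
eef_pos: [523.1, 211.9, 61.7]
tool_rot: [-3.141, 0.0, 1.483]
force: [-1.0, -1.4, 1.9]
width: 32.9
gripper_force: 61.2
```

```bash
python3 -m jog '{"claw":[0,0,0],"xyz":[[0,0,0.02],[0,0,0.01],[0,0,0]],"twist":[[0,0,0],[0,0,0],[0,0,0]]}'
```

```text
clock: 17.4
eef_pos: [523.3, 211.5, 60.2]
tool_rot: [-3.142, -0.0, 1.483]
force: [-5.9, -3.4, 17.4]
width: 32.9
gripper_force: 63.4
```

```bash
python3 -m jog '{"claw":[0.6,0.6,0.6,0.6,0.6,0.6,0.6,0.6,0.6],"xyz":[[0,0,-0.01],[0,0,0],[0,0,0],[0,0,0],[0,0,-0.2],[0,0,-0.4],[0,0,-0.4],[0,0,-0.2],[0,0,0]],"twist":[[0,0,0],[0,0,0],[0,0,0],[0,0,0],[0,0,0],[0,0,0],[0,0,0],[0,0,0],[0,0,0]]}'
python3 -c "
from h import *
delta(589.5,134,110,1.484)"
```

```text
clock: 18.52
eef_pos: [524.2, 213.0, 180.6]
tool_rot: [3.139, -0.002, 1.484]
force: [0.8, -1.3, 0.2]
width: 51.4
gripper_force: 0.0
shift/100 [-0.731  0.717  0.706] after-turn axes [-0.73   0.719  0.706] twist/180 [ 0.0009 -0.0005  0.0001] q [-0.71  0.61  0.43  1.82 -0.34  0.79 -0.19] F [ 0.8 -1.3  0.2] w 51.4 t 18.525
```

```bash
python3 -m jog '{"claw":[0,0,0,0,0,0,0,0],"xyz":[[-0.3,0.2,0],[-0.5,0.25,0],[-0.5,0.17,0],[-0.5,0.1,0],[-0.3,0,0],[-0.2,0,0],[0,0,0],[0,0,0]],"twist":[[0,0,0],[0,0,0],[0,0,0],[0,0,0],[0,0,0],[0,0,0],[0,0,0],[0,0,0]]}'
python3 - <<'E'
from h import *
delta(589.5,134,110,1.484)
b=[548.9,207.8,-.0865];R=(0,0,255)
d=optics.get_image("top");e=optics.get_image("scene")
f=place(b,[[-30,0,0]])[0];f=[f[0],f[1],b[2]]
overlay(d,fusesegs(f,55),(200,200,105,85),4.2,"pics/k1.png")
overlay(e,[],(235,240,70,80),5,"pics/k2.png")
A,B=cv2.imread("pics/k1.png"),cv2.imread("pics/k2.png");h=max(A.shape[0],B.shape[0])
cv2.imwrite("pics/l.png",np.hstack([np.pad(I,((0,h-I.shape[0]),(0,0),(0,0))) for I in(A,B)]))
E
```

```text
clock: 19.52
eef_pos: [575.1, -20.7, 178.8]
tool_rot: [-3.141, -0.001, 1.486]
force: [0.4, 0.7, 0.0]
width: 0.0
gripper_force: 0.0
shift/100 [1.553 0.014 0.69 ] after-turn axes [1.554 0.009 0.688] twist/180 [-0.0003 -0.0004  0.0008] q [-0.27  0.62  0.4   1.79 -0.32  0.8   0.21] F [0.4 0.7 0. ] w 0.0 t 19.525
```

View pics/l.png

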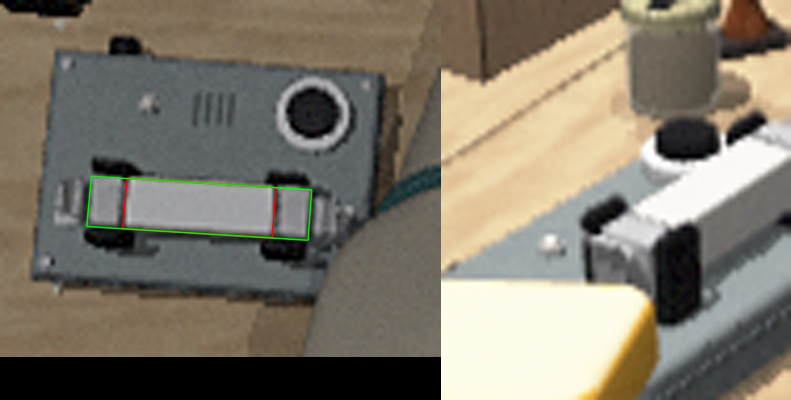

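The fuse lies level in the bay, matching the fully-home overlay at both ends. Now the button.

```bash
python3 -m jog '{"claw":[0,0,0,0,0,0,0,0],"xyz":[[0.3,0,0],[0.5,0,0],[0.5,0,0.1],[0.25,0.01,0.3],[0,0,0.28],[0,0,0.2],[0,0,0],[0,0,0]],"twist":[[0,0,0],[0,0,0],[0,0,0],[0,0,0],[0,0,0],[0,0,0],[0,0,0],[0,0,0]]}'
python3 -c "
from h import *
delta(590,134,70,1.484)"
```

```text
clock: 20.62
eef_pos: [590.0, 132.2, 92.0]
tool_rot: [3.141, -0.001, 1.485]
force: [0.4, 0.1, 0.3]
width: -0.2
gripper_force: 0.0
shift/100 [ 0.018 -0.002  0.22 ] after-turn axes [ 0.018 -0.001  0.22 ] twist/180 [ 0.0003 -0.0002  0.0004] q [-0.48  0.77  0.36  1.77 -0.4   0.67  0.01] F [0.4 0.1 0.3] w -0.2 t 20.625
```

```bash
python3 -m jog '{"claw":[0,0,0,0,0],"xyz":[[0.02,0,0.06],[0,0,0.06],[0,0,0.05],[0,0,0.03],[0,0,0]],"twist":[[0,0,0],[0,0,0],[0,0,0],[0,0,0],[0,0,0]]}';python3 -m jog '{"claw":[0,0,0],"xyz":[[0,0,0.03],[0,0,0.03],[0,0,0]],"twist":[[0,0,0],[0,0,0],[0,0,0]]}'
```

```text
clock: 21.25
eef_pos: [589.5, 133.3, 71.0]
tool_rot: [-3.141, 0.0, 1.484]
force: [-0.3, 0.1, -1.1]
width: 0.3
gripper_force: 0.0
clock: 21.62
eef_pos: [590.0, 133.5, 65.5]
tool_rot: [3.141, -0.0, 1.484]
force: [0.2, 0.2, 3.7]
width: -0.0
gripper_force: 1.8
```

```bash
python3 -m jog '{"claw":[0,0,0],"xyz":[[0,0,0.03],[0,0,0.03],[0,0,0]],"twist":[[0,0,0],[0,0,0],[0,0,0]]}';python3 -m jog '{"claw":[0,0],"xyz":[[0,0,0.02],[0,0,0]],"twist":[[0,0,0],[0,0,0]]}'
```

```text
clock: 22.0
eef_pos: [590.1, 133.4, 60.9]
tool_rot: [3.141, -0.001, 1.484]
force: [-3.1, -0.4, 15.8]
width: 0.2
gripper_force: 8.0
clock: 22.25
eef_pos: [590.2, 133.4, 60.7]
tool_rot: [3.14, -0.002, 1.484]
force: [-6.4, -0.4, 29.5]
width: 0.0
gripper_force: 14.6
```

```bash
python3 -m jog '{"claw":[0,0,0,0,0,0,0,0,0],"xyz":[[0,0,0],[0,0,-0.1],[0,0,-0.3],[0,0,-0.4],[0,0,-0.3],[-0.4,0,0],[-0.5,0,0],[-0.5,0,0],[-0.4,0,0]],"twist":[[0,0,0],[0,0,0],[0,0,0],[0,0,0],[0,0,0],[0,0,0],[0,0,0],[0,0,0],[0,0,0]]}'
python3 - <<'E'
from h import *
A=np.array(cv2.imread("pics/l.png"));b=[548.9,207.8,-.0865]
d=optics.get_image("top");g=place(b,[[-30,0,0]])[0]
overlay(d,fusesegs([g[0],g[1],b[2]],55),(200,200,105,85),4.2,"pics/m1.png")
B=cv2.imread("pics/m1.png");print("mean diff fuse region",np.abs(A[160:250,50:310].astype(int)-B[160:250,50:310]).mean(),"button",np.abs(A[70:160,270:360].astype(int)-B[70:160,270:360]).mean())
E
```

```text
clock: 23.38
eef_pos: [573.3, -48.0, 166.8]
tool_rot: [-3.141, 0.001, 1.483]
force: [0.3, 0.1, 0.1]
width: -0.1
gripper_force: 0.0
mean diff fuse region 2.3592877492877493 button 2.8487654320987654
```

Fuse and button look unchanged from before the press, apart from image noise. Handing in.

```bash
python3 -c "
from cell import order
print(order.finish_job())"
```

```text
the job is handed in; nothing more can be done
None
```

The fuse is seated in the bay and looks home at both ends. I then pressed the test button to its stop (about 30 N) and let it up. I handed the job in at about 23 s; the clip and button joints can't be read directly, so this rests on the forces and the pictures.

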